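# Clock the flanged tee in the holding fixture

### The arm

A 6-joint arm with a two-finger parallel gripper is mounted at the origin on the work surface. World frame = base frame: x ahead of the robot, y to its left, z up, the work surface at z = 0. Lengths are in m, angles in rad, forces in N, time in s.
With the tool pointing down it reaches from about 0.35 to 0.775 m from the base axis. Payload 5.5 kg.
Tool frame: the origin (TCP) lies between the finger pads; the fingertips stand 19 mm ahead of it and the grasp point (between the pads) is the TCP; z points along the fingers, y is the line along which they close (so a half turn about z gives the same grasp; the last joint's range is limited). The gripper opens to 85 mm and grips with 20 to 120 N. Pads are 22 mm wide; open, the fingers measure 114 mm over their backs; the gripper's body (76 mm by 85 mm) begins 54 mm behind the grasp point. The pads swing forward as they close: fully open they stand 13 mm farther back than shut.
Start: joints at [1.013, 0.313, 0.046, 1.304, 0, 1.431], TCP at [0.233, 0.526, 0.25] pointing down, gripper open.
Joint ranges: [-2.76, 2.76], [-0.86, 1.69], [-1.03, 1.26], [-2.2, 2.34], [-1.47, 1.5], [-3.14, 3.14]. Speed limits (rad/s): [2.57, 2.57, 3.14, 3.14, 3.14, 3.14].

### API

Orientations are given as a unit quaternion [w, x, y, z].
In Python, from workcell import env gives the robot as it stands.
- The arm moves only by the shell command python3 -m pendant 'ROWS' [FORCE]. ROWS is JSON, a list of rows, each an object with "travel": the shift along the tool's x, y, z scaled (see below), a list of three; "rot": the turn, a rotation vector about the tool's x, y, z scaled (see below), a list of three; "fingers": the opening, from -1 (shut) to 1 (fully open). In form: [{"travel": [dx, dy, dz], "rot": [wx, wy, wz], "fingers": fingers}, ...]. A call has 1 to 10 rows; each row is the pose to reach, as a shift and turn from the pose commanded when the call began, along the tool's axes at that moment; what a row does not reach only later rows make up. The controller multiplies each number of a shift by 0.12 m and each number of a turn by 60 degrees. A row lasts 1/10 s, in which the tool goes at most 50 mm and 8.59 degrees, less where a joint would pass 70% of its speed; a pose out of reach is approached as far as the arm can. A call with a number of a shift or a turn outside -1 to 1 is refused whole. A call with a gripper value outside its range is refused whole. The fingers move at their own pace and stop on an object; FORCE is the grip in N (left out, the last holds). Time passes only in rows, so rows that repeat a pose let the fingers close. It gives the time, the measured TCP pose, the force, the opening and the grip force at its end, in the units of the state.
- env.get_state(): the state, without advancing time (a new reading comes with each control period).
- env.read_camera(name): name is "side" or "top"; returns (picture, depth): 400x640x3 uint8, blue, green, red; 400x640 float32, m along the optical axis (not along the pixel's ray), 0 where there is no reading.
- env.camera_model(name): a dict with "fovy" (degrees; the focal length in pixels is half the picture's height over the tangent of half this angle, whatever the lens; pixels are square), "cx", "cy" (the principal point, pixels), "rvec" (rotation vector, rad) and "tvec" (3), from world to camera coordinates, as OpenCV has them. Camera axes: x right, y down, z forward; pixel columns grow to the right and rows downward; lengths in m; the calibration is good to about 2 mm. A picture is of the moment at which its call begins. camera_model takes no time and is no camera call.
- env.hand_in(): hands the job in; it is judged then, once.
Trained networks look in the newest picture that a camera, given by its name, has taken for a name from the list of things; names that differ only in an ending like _2 or _b are one class to them, and where a whole thing is asked for, a point or a joint stands for the part that bears it (a point fixed in the world has none). Each returns a list of dicts, best first, with "conf" (0 to 1); they miss things now and then, are a little off and sometimes report something else, mostly with a low value. They report only what shows in the picture. A call takes as long as a camera call. They do not tell look-alikes from the thing itself.
- env.outline_of(camera, target): "mask" (400x640 bool, what is visible of it) and "xy" ([column, row] in pixels, amid what is visible of it).
The state is a dict: "clock": time; "joint_pos": joint angles; "qvel": joint speeds; "tau": joint torques, N m; "tcp_pos": TCP position; "orientation": TCP orientation; "wrist_force": force on the tool from outside, world axes, zero at the start; "ft_torque": the same for the moment, N m; "finger_gap": finger opening in m; "grip_force": force on a finger pad.
Only numpy, scipy, OpenCV 4.12 (cv2) and the standard library are available. Lean on these libraries where they do the work, as an engineer would, in place of code of your own. Each camera call takes 0.05 s, during which the arm holds its last target. There are 200 camera calls.

### The job

At the fittings counter, pick up the flanged pipe tee and set it down gently (do not drop it), flange down, in the round recess of the holding fixture, turned so that its side outlet points along the index line straight at the sliding saddle. Let go of it, then slide the saddle fully home so that it straddles the outlet and keeps the tee from turning. Leave the other goods on the counter where they are.

Things in the scene. Friction and masses are not known exactly. Their poses are not given: they have to be found in the camera images.
- tee: flanged pipe tee, grey metal, 122 mm tall, standing on its flange (84 mm diameter, 10 thick; the only fitting with one). Origin: middle of the flange's underside; z up the main pipe (49 mm diameter), +x along the side outlet. Grip the top collar, 54 mm diameter, 94 to 122 mm up. Outlet: axis 58 mm up, 42 mm diameter, end collar 48 mm diameter 65 to 85 mm off the main axis. 0.4 to 0.85 kg
- tee_outlet (a point): centre of the mouth of the tee's side outlet: 85 mm from the main axis, 58 mm above the flange's underside
- fixture: holding fixture, grey painted block fixed to the counter; origin at counter height under the middle of its recess; +x runs along the index line (black, on the recess's rim) from the recess to the saddle. 150 x 150 mm round the recess, then a 110 mm wide track to x = 240 mm; all 20 mm high
- seat (a point): centre of the recess's floor, 12 mm above the counter. The recess is 90 mm in diameter and 8 mm deep with a bevelled edge; axes as the fixture's
- saddle (a joint): slide of the steel saddle towards the recess, m: 0 fully back, 0.060 fully home (starts 0 to 0.015; 4 N moves it). An upright U open at the top and towards the recess: cheeks 53 mm apart inside, flared to about 70 mm at the front, tops 85 mm above the counter. At 0 the flares begin 108 mm, the back wall 160 mm, from the recess's centre; both less the joint's value
- saddle_grip (a point): grip point of the saddle's black upright handle, on its middle, 115 mm above the counter. The handle is 24 mm thick along the slide (fixture x), 50 mm wide across it, and stands from 85 to 130 mm above the counter; at joint 0 it is 171 mm from the recess's centre along fixture +x
- coupling: straight pipe coupling, grey metal, standing, 68 mm diameter, 80 mm tall, no side outlet; origin at the middle of its underside. Leave it where it is
- elbow: plain pipe elbow, grey metal, standing, 48 mm diameter foot with no flange, about 81 mm tall, side outlet reaching 56 mm along its +x; origin at the middle of its underside. Leave it where it is
- camlock: cam-lock hose coupler, grey metal, 64 mm diameter, 75 mm tall, with two brass arms on its sides (along its y); origin at the middle of its underside. Leave it where it is
- pulley: pulley block lying flat, brass cheeks 84 mm across, 38 mm thick, steel eye along its +x (about 110 mm from the origin); origin at the middle of its underside. Leave it where it is
- wrench: steel wrench, 200 mm long, lying along its x; origin at the middle of its underside. Leave it where it is
Things that resemble listed ones, but are neither listed nor needed, are in the scene too. What is shaped like the tee but blue or orange is not meant.

How it is judged:
On the way:
1. The tee stands flange down on the floor of the recess, let go, its outlet facing the saddle (mouth within 10 mm of the index line's direction), with the saddle still back (joint below 0.03) (horizontal distance between tee and seat below 0.006 m and z of tee in the frame of seat below 0.003 m and angle between tee's own z axis and vertical below 0.06 rad and x of tee_outlet in the frame of fixture above 0.06 m and y of tee_outlet in the frame of fixture between -0.01 and 0.01 m and value of joint saddle below 0.03 m and contact force between tee and the fingers below 0.1 N), for 0.2 s.
At the end, for the whole second after the job is handed in: The tee stands upright (within 0.06 rad) and at rest on the recess's floor, its axis within 6 mm of the recess's centre and at most 3 mm above the floor; its outlet points along the index line with the mouth within 7 mm to either side of it; the saddle is home (joint above 0.054) and at rest (horizontal distance between tee and seat below 0.006 m and z of tee in the frame of seat below 0.003 m and angle between tee's own z axis and vertical below 0.06 rad and x of tee_outlet in the frame of fixture above 0.06 m and y of tee_outlet in the frame of fixture between -0.007 and 0.007 m and value of joint saddle above 0.054 m and linear speed of tee below 0.02 m/s and velocity of joint saddle below 0.01 m/s); the robot touches nothing.
It fails at once if the tee is dropped: it moves faster than 0.5 m/s with no finger on it (linear speed of tee above 0.5 m/s and contact force between tee and the fingers below 0.1 N).
It fails at once if the tee is tipped over (more than 0.7 rad) (angle between tee's own z axis and vertical above 0.7 rad).
It fails at once if one of the other goods is moved by more than 25 mm (distance of any of coupling, elbow, camlock, pulley, wrench from where it was at the start of the episode above 0.025 m).
It also fails if it takes over 53 s, if anything falls off the work surface, if the arm or the gripper's body presses on something with over 40 N, if the wrist force passes 120 N, or if a joint passes its speed limit or range.

## Working session

There is one attempt and no reset: what is moved stays moved. The work goes in short steps, Python scripts to look and compute and a shell command to move; the robot and the scene stay as the last step left them, time stands still between calls to the robot, and variables do not carry over. Pictures are saved under pics/ and viewed, at most 10 in all, crops included, and the job is handed in when it is done.

```bash
mkdir -p pics; cat > h.py <<'E'
import numpy as np, cv2
from workcell import env
def cam(n):
    m=env.camera_model(n); f=200/np.tan(np.radians(m['fovy'])/2)
    R=cv2.Rodrigues(np.array(m['rvec'],float))[0]; return f,m['cx'],m['cy'],R,np.array(m['tvec'],float).ravel()
def cloud(n,d):
    f,cx,cy,R,t=cam(n); v,u=np.mgrid[0:400,0:640]
    P=np.dstack([(u-cx)/f*d,(v-cy)/f*d,d]); return (P-t)@R
def proj(n,p):
    f,cx,cy,R,t=cam(n); q=R@np.array(p)+t; return q[0]/q[2]*f+cx,q[1]/q[2]*f+cy
E
python3 - <<'E'
from h import *
print(env.get_state())
for n in('side','top'):
    im,d=env.read_camera(n); cv2.imwrite(f'pics/{n}0.png',im); np.save(f'{n}_d0.npy',d)
    f,cx,cy,R,t=cam(n); print(n,f,cx,cy,-R.T@t,R[2])
    C=cloud(n,d)
    for o in ('tee','fixture','saddle','coupling','elbow','camlock','pulley','wrench'):
        for r in env.outline_of(n,o)[:3]:
            p=C[r['mask']&(d>0)]; print(n,o,round(r['conf'],2),np.round(r['xy']),np.round(np.median(p,0),3) if len(p) else '',np.round(np.percentile(p[:,2],98),3) if len(p) else '')
E
```

```text
{'clock': 0.0, 'joint_pos': array([ 1.01341987e+00,  3.14003171e-01,  4.49616556e-02,  1.30361216e+00,
       -1.26223704e-05,  1.43117471e+00]), 'qvel': array([-0.00059117, -0.00055007,  0.00111853,  0.00204366,  0.00033658,
       -0.00252315]), 'tau': array([-1.09335793e-03, -4.80625927e+01,  2.98531705e+01,  1.94050977e-02,
       -1.72284194e-04,  4.79162352e-06]), 'tcp_pos': array([0.23304439, 0.52512055, 0.24940019]), 'orientation': array([-3.11199629e-04,  2.07361757e-01,  9.78263890e-01, -8.75005665e-04]), 'wrist_force': array([ 0.03754112, -0.65060614,  0.71815058]), 'ft_torque': array([-0.05409331,  0.00540235, -0.05363759]), 'grip_force': 0.0, 'finger_gap': 0.0848872299386672}
side 466.0048170485898 312.2834106281405 199.6750409062781 [-0.01791788 -1.00035914  0.74153776] [ 0.4152115   0.76253265 -0.49612838]
side tee 0.79 [252. 236.] [ 0.331 -0.025  0.066] 0.122
side tee 0.66 [268. 306.] [ 0.254 -0.293  0.058] 0.122
side tee 0.62 [387. 279.] [ 0.525 -0.355  0.069] 0.122
side fixture 0.65 [289. 189.] [0.55  0.199 0.018] 0.122
side saddle 0.57 [289. 168.] [0.593 0.274 0.06
[... 341 characters left out ...]
1523732730737 [ 0.42534541 -0.04291185  1.60168111] [ 0.05004067  0.0068253  -0.99872386]
top tee 0.89 [416. 190.] [ 0.533 -0.324  0.075] 0.126
top tee 0.83 [310. 254.] [ 0.347 -0.01   0.077] 0.127
top tee 0.59 [395. 282.] [ 0.279 -0.251  0.077] 0.126
top fixture 0.61 [242. 190.] [0.558 0.209 0.021] 0.129
top saddle 0.65 [212. 174.] [0.595 0.279 0.08 ] 0.135
top saddle 0.36 [417. 190.] [ 0.533 -0.326  0.075] 0.126
top coupling 0.35 [418. 191.] [ 0.532 -0.324  0.076] 0.126
top elbow 0.63 [352. 154.] [ 0.645 -0.142  0.071] 0.083
top camlock 0.65 [299. 114.] [0.764 0.027 0.074] 0.082
top pulley 0.58 [450. 247.] [ 0.376 -0.427  0.032] 0.04
top wrench 0.65 [407. 139.] [ 0.701 -0.308  0.006] 0.014
```

```bash
python3 - <<'E'
import cv2
a=cv2.imread('pics/side0.png');cv2.imwrite('pics/side0c.png',cv2.resize(a[140:380,200:440],(600,600),interpolation=3))
a=cv2.imread('pics/top0.png');cv2.imwrite('pics/top0c.png',cv2.resize(a[90:310,180:473],None,fx=2.7,fy=2.7,interpolation=3))
E
```

```text
(no output)
```

View pics/side0c.png

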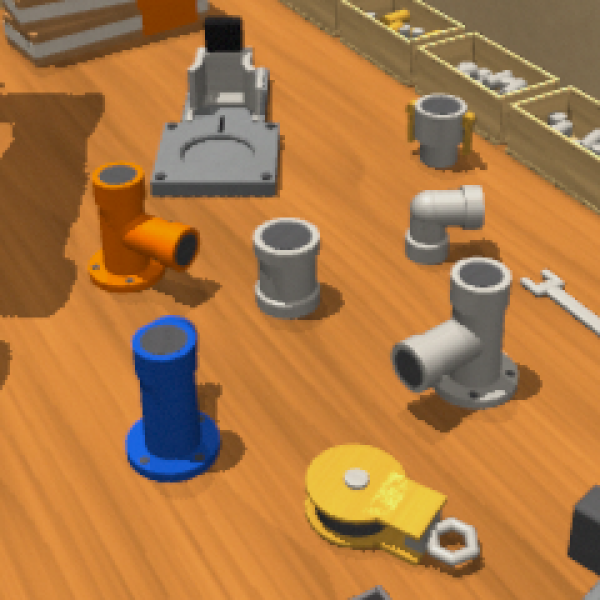

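View pics/top0c.png

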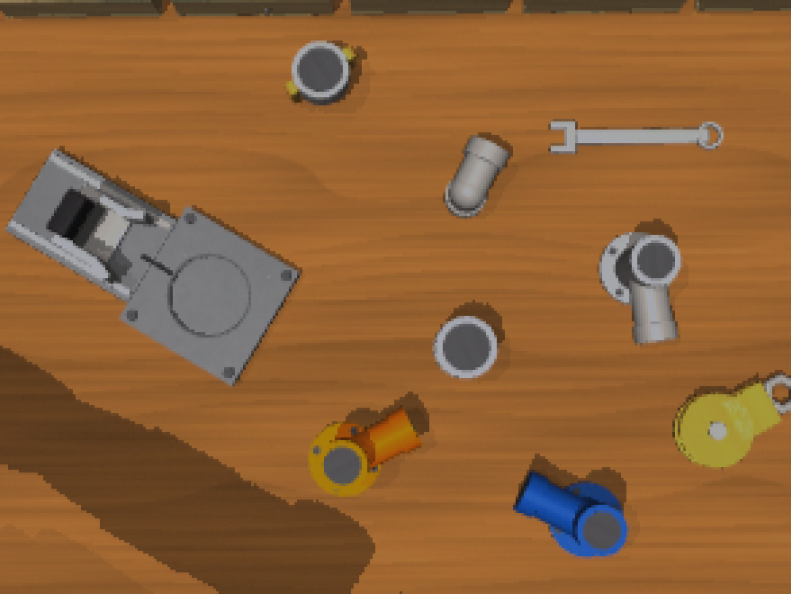

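Three tee shapes appear in the top picture: grey at (416,190), orange at (310,254) and blue at (395,282). The grey one is the only grey fitting with a flange, and the enlarged crops show the flange with its bolt holes, so that is the tee. The fixture's recess is at about (257,199), and the saddle is at (212,174), to its upper left.

```bash
cat >> h.py <<'E'
from scipy.optimize import least_squares
def cyl(p,r,a,b):  # sdf, axis z
    d=np.c_[np.hypot(p[:,0],p[:,1])-r, np.abs(p[:,2]-(a+b)/2)-(b-a)/2]
    return np.minimum(d.max(1),0)+np.linalg.norm(np.maximum(d,0),axis=1)
def sdf(p):
    q=p[:,[1,2,0]]-[0,.058,0]
    return np.min([cyl(p,.042,0,.01),cyl(p,.0245,0,.122),cyl(p,.027,.094,.122),cyl(q,.021,0,.085),cyl(q,.024,.065,.085)],0)
def fit_tee(P,x0,fixz=None):  # x,y,yaw,z
    def res(v):
        c,s=np.cos(v[2]),np.sin(v[2]); p=P-[v[0],v[1],v[3]]
        r=sdf(np.c_[c*p[:,0]+s*p[:,1],-s*p[:,0]+c*p[:,1],p[:,2]])
        inb=(np.hypot(p[:,0],p[:,1])<.021)&(p[:,2]>.05)   # bore interior
        return np.where(inb,0,r)
    best=min((least_squares(res,[*x0[:2],y,x0[3]],loss='soft_l1',f_scale=.002) for y in (x0[2],x0[2]+.5,x0[2]-.5)),key=lambda s:s.cost)
    return best.x, np.median(np.abs(res(best.x)))
E
python3 - <<'E'
from h import *
for n in('side','top'):
    d=np.load(f'{n}_d0.npy'); C=cloud(n,d)
    m=(d>0)&(np.hypot(C[...,0]-.53,C[...,1]+.325)<.12)&(C[...,2]>.006)&(C[...,2]<.2)
    P=C[m]; f=min((fit_tee(P,[.53,-.325,y,0]) for y in(-1.5,2.8,1.2,-2.9)),key=lambda s:s[1]); print(n,len(P),np.round(f[0],4),f[1])
# rectified fixture
im=cv2.imread('pics/top0.png'); n='top'; d=np.load('top_d0.npy');C=cloud(n,d)
for n in('top','side'):
    im=cv2.imread(f'pics/{n}0.png')
    S=2000; xs=.72-np.arange(600)/S; ys=.38-np.arange(600)/S   # rows: x down, cols: y
    X,Y=np.meshgrid(xs,ys,indexing='ij'); f,cx,cy,R,t=cam(n)
    Q=np.dstack([X,Y,np.full_like(X,.02)])@R.T+t
    r=cv2.remap(im,(Q[...,0]/Q[...,2]*f+cx).astype('f4'),(Q[...,1]/Q[...,2]*f+cy).astype('f4'),cv2.INTER_CUBIC)
    cv2.imwrite(f'pics/rect_{n}.png',r)
    g=cv2.GaussianBlur(cv2.cvtColor(r,6),(7,7),0)
    c=cv2.HoughCircles(g,cv2.HOUGH_GRADIENT_ALT,1.5,50,param1=60,param2=.5,minRadius=75,maxRadius=110)
    if c is not None:
        for q in c[0]: print(n,'circle x,y,r',.72-q[1]/S,.38-q[0]/S,q[2]/S)
a=np.hstack([cv2.resize(cv2.imread(f'pics/rect_{n}.png'),(400,400)) for n in('top','side')]);cv2.imwrite('pics/rect.png',a)
E
```

```text
side 1813 [ 5.4560e-01 -3.3540e-01  3.2815e+00 -1.5000e-03] 0.0007036029744565582
top 935 [ 5.4880e-01 -3.3110e-01  3.2757e+00 -9.0000e-04] 0.0010967191618610293
top circle x,y,r 0.52050006 0.15725 0.0470386
top circle x,y,r 0.52050006 0.15725 0.0424661
```

View pics/rect.png

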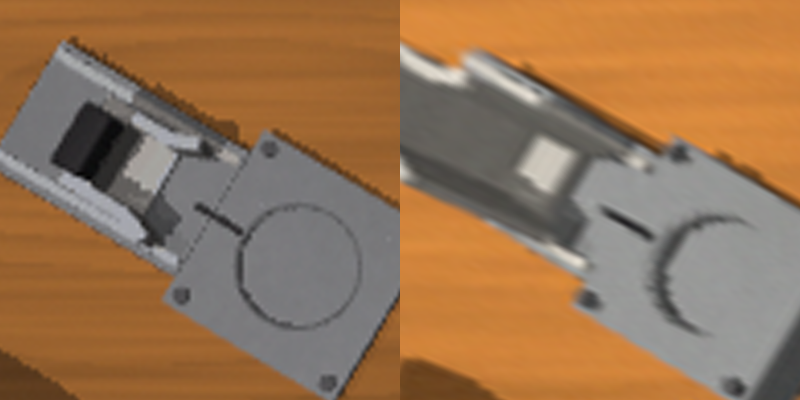

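The recess centre is at about (300,267) in the left rectified view. The index line runs to the upper left at about 59°, and both cameras agree. Next I'll work out the transit to above the tee.

```bash
cat >> h.py <<'E'
from scipy.spatial.transform import Rotation as Ro
def here():
    s=env.get_state(); R=Ro.from_quat(np.roll(s['orientation'],-1)).as_matrix(); return s,R
def plan(*wps):  # wps: x,y,z,heading ; prints travel, rot per call
    s,R=here(); p=s['tcp_pos']; print('clock',s['clock'],'tcp',np.round(p,4),'head',np.round(np.arctan2(R[1,0],R[0,0]),4),'q6',s['joint_pos'][5].round(3))
    for *w,h in wps:
        c,s_=np.cos(h),np.sin(h); R2=np.array([[c,s_,0],[s_,-c,0],[0,0,-1]])
        t=R.T@(np.array(w)-p)/.12; r=Ro.from_matrix(R.T@R2).as_rotvec()/np.radians(60)
        print(np.round(t,3),np.round(r,3),'TOO FAR' if max(abs(t).max(),abs(r).max())>1 else ''); p,R=np.array(w),R2
E
python3 - <<'E'
from h import *
s,R=here();a=s['tcp_pos'];b=np.array([.547,-.333,.24])
N=9
plan(*[[*(a+(b-a)*(i+1)/N),3.278] for i in range(N)])
E
```

```text
clock 0.9 tcp [0.2333 0.5256 0.2503] head 2.7238 q6 1.431
[-0.588 -0.609  0.01 ] [ 0.     0.    -0.529] 
[-0.18  -0.827  0.01 ] [0. 0. 0.] 
[-0.18  -0.827  0.01 ] [0. 0. 0.] 
[-0.18  -0.827  0.01 ] [0. 0. 0.] 
[-0.18  -0.827  0.01 ] [0. 0. 0.] 
[-0.18  -0.827  0.01 ] [0. 0. 0.] 
[-0.18  -0.827  0.01 ] [0. 0. 0.] 
[-0.18  -0.827  0.01 ] [0. 0. 0.] 
[-0.18  -0.827  0.01 ] [0. 0. 0.]
```

```bash
python3 -m pendant '[{"travel":[-0.29,-0.3,0],"rot":[0,0,-0.13],"fingers":1},{"travel":[-0.588,-0.609,0.01],"rot":[0,0,-0.26],"fingers":1},{"travel":[-0.588,-0.609,0.01],"rot":[0,0,-0.4],"fingers":1},{"travel":[-0.588,-0.609,0.01],"rot":[0,0,-0.529],"fingers":1},{"travel":[-0.588,-0.609,0.01],"rot":[0,0,-0.529],"fingers":1}]'
for i in 1 2 3 4 5 6 7; do python3 -m pendant '[{"travel":[-0.07,-0.32,0],"rot":[0,0,0],"fingers":1},{"travel":[-0.14,-0.64,0.01],"rot":[0,0,0],"fingers":1},{"travel":[-0.206,-0.945,0.011],"rot":[0,0,0],"fingers":1}]' | tail -c 300; done
python3 -c "
from h import *
plan([.547,-.333,.20,3.278],[.547,-.333,.108,3.278])
for n in('side','top'):
    im,d=env.read_camera(n); cv2.imwrite(f'pics/{n}1.png',im)
a=cv2.imread('pics/side1.png')[180:330,300:480];cv2.imwrite('pics/s1c.png',cv2.resize(a,None,fx=3,fy=3))"
```

```text
clock: 1.4
tcp_pos: [0.2685, 0.4298, 0.2494]
orientation: [0.0, -0.068, 0.998, 0.0]
wrist_force: [0.1, -0.1, -0.5]
finger_gap: 0.0853
grip_force: 0.0
clock: 1.7
tcp_pos: [0.3081, 0.3204, 0.2476]
orientation: [0.0, -0.067, 0.998, -0.0]
wrist_force: [1.1, -0.3, 0.1]
finger_gap: 0.0852
grip_force: 0.0
clock: 2.0
tcp_pos: [0.3482, 0.211, 0.2465]
orientation: [0.0, -0.067, 0.998, 0.0]
wrist_force: [1.6, 0.1, -0.3]
finger_gap: 0.0852
grip_force: 0.0
clock: 2.3
tcp_pos: [0.3883, 0.1019, 0.2453]
orientation: [0.0, -0.066, 0.998, 0.0]
wrist_force: [0.5, 0.5, 0.8]
finger_gap: 0.0854
grip_force: 0.0
clock: 2.6
tcp_pos: [0.4283, -0.0073, 0.2439]
orientation: [0.0, -0.066, 0.998, -0.0]
wrist_force: [0.7, -0.1, -0.8]
finger_gap: 0.0855
grip_force: 0.0
clock: 2.9
tcp_pos: [0.4682, -0.1164, 0.2425]
orientation: [0.0, -0.066, 0.998, -0.0]
wrist_force: [0.6, -0.2, 0.7]
finger_gap: 0.0851
grip_force: 0.0
clock: 3.2
tcp_pos: [0.5082, -0.2254, 0.241]
orientation: [0.0, -0.066, 0.998, 0.0]
wrist_force: [-0.0, 1.1, 0.3]
finger_gap: 0.0854
grip_force: 0.0
clock: 3.5
tcp_pos: [0.5481, -0.3343, 0.2394]
orientation: [0.0, -0.066, 0.998, 0.0]
wrist_force: [-0.0, -0.8, 0.2]
finger_gap: 0.0854
grip_force: 0.0
clock 3.5 tcp [ 0.5481 -0.3343  0.2394] head -3.0088 q6 -0.805
[0.008 0.012 0.328] [ 0.     0.    -0.003] 
[0.    0.    0.767] [0. 0. 0.]
```

View pics/s1c.png

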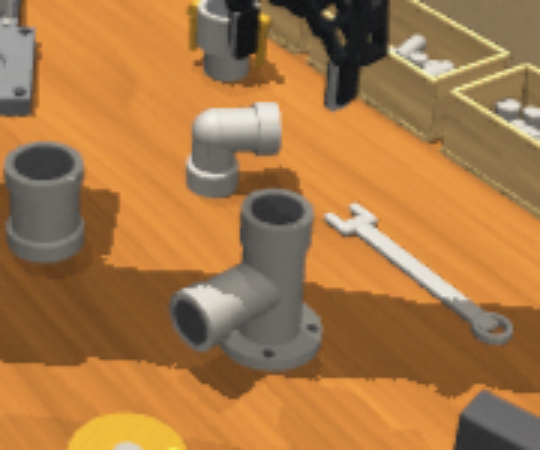

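The picture shows the open fingers above the grey tee, whose collar is at about (277,205) in the crop. Descending.

```bash
python3 -m pendant '[{"travel":[0.01,0.01,0.25],"rot":[0,0,0],"fingers":1},{"travel":[0.01,0.01,0.5],"rot":[0,0,0],"fingers":1},{"travel":[0.01,0.01,0.6],"rot":[0,0,0],"fingers":1}]'
python3 -m pendant '[{"travel":[0,0,0.16],"rot":[0,0,0],"fingers":1},{"travel":[0,0,0.32],"rot":[0,0,0],"fingers":1},{"travel":[0,0,0.48],"rot":[0,0,0],"fingers":1},{"travel":[0,0,0.48],"rot":[0,0,0],"fingers":1}]'
python3 -m pendant '[{"travel":[0,0,0],"rot":[0,0,0],"fingers":0.3},{"travel":[0,0,0],"rot":[0,0,0],"fingers":-0.2},{"travel":[0,0,0],"rot":[0,0,0],"fingers":-0.5},{"travel":[0,0,0],"rot":[0,0,0],"fingers":-1},{"travel":[0,0,0],"rot":[0,0,0],"fingers":-1},{"travel":[0,0,0],"rot":[0,0,0],"fingers":-1},{"travel":[0,0,0],"rot":[0,0,0],"fingers":-1},{"travel":[0,0,0],"rot":[0,0,0],"fingers":-1}]' 60
```

```text
clock: 3.9
tcp_pos: [0.5448, -0.3301, 0.1646]
orientation: [-0.002, -0.067, 0.998, 0.002]
wrist_force: [-0.5, -0.5, -0.4]
finger_gap: 0.0855
grip_force: 0.0
clock: 4.3
tcp_pos: [0.5448, -0.33, 0.108]
orientation: [-0.002, -0.068, 0.998, 0.002]
wrist_force: [-0.6, -0.0, 0.4]
finger_gap: 0.0855
grip_force: 0.0
clock: 5.1
tcp_pos: [0.5472, -0.3331, 0.1126]
orientation: [0.002, -0.068, 0.998, -0.002]
wrist_force: [0.2, -2.4, 5.2]
finger_gap: 0.052
grip_force: 62.5
```

```bash
python3 -m pendant '[{"travel":[0,0,-0.1],"rot":[0,0,0],"fingers":-1},{"travel":[0,0,-0.4],"rot":[0,0,0],"fingers":-1},{"travel":[0,0,-0.7],"rot":[0,0,0],"fingers":-1},{"travel":[0,0,-1],"rot":[0,0,0],"fingers":-1},{"travel":[0,0,-1],"rot":[0,0,0],"fingers":-1}]' 70
python3 - <<'E'
from h import *
s,R=here();a=s['tcp_pos'];b=np.array([.519,.153,.23])
h0,h1=3.274,1.03
N=5
plan(*[[*(a+(b-a)*(i+1)/N),h0+(h1-h0)*(i+1)/N] for i in range(N)])
E
```

```text
clock: 5.6
tcp_pos: [0.5477, -0.3327, 0.2357]
orientation: [0.003, -0.068, 0.998, -0.002]
wrist_force: [1.6, -0.6, -7.3]
finger_gap: 0.052
grip_force: 76.4
clock 5.6 tcp [ 0.5477 -0.3327  0.2357] head -3.0052 q6 -0.808
[-0.063  0.809  0.006] [-0.004  0.006  0.432] 
[0.297 0.754 0.009] [0.    0.    0.429] 
[0.595 0.551 0.009] [0.    0.    0.429] 
[0.775 0.238 0.009] [0.    0.    0.429] 
[ 0.802 -0.122  0.009] [0.    0.    0.429]
```

```bash
python3 -m pendant '[{"travel":[-0.01,0.2,0],"rot":[0,0,0.1],"fingers":-1},{"travel":[-0.03,0.4,0],"rot":[0,0,0.22],"fingers":-1},{"travel":[-0.05,0.6,0],"rot":[0,0,0.33],"fingers":-1},{"travel":[-0.063,0.809,0],"rot":[-0.004,0.006,0.432],"fingers":-1},{"travel":[-0.063,0.809,0],"rot":[-0.004,0.006,0.432],"fingers":-1}]' |sed -n 2,3p
python3 -m pendant '[{"travel":[0.07,0.19,0],"rot":[0,0,0.1],"fingers":-1},{"travel":[0.15,0.38,0],"rot":[0,0,0.22],"fingers":-1},{"travel":[0.22,0.57,0],"rot":[0,0,0.33],"fingers":-1},{"travel":[0.297,0.754,0],"rot":[0,0,0.429],"fingers":-1},{"travel":[0.297,0.754,0],"rot":[0,0,0.429],"fingers":-1}]'|sed -n 2,3p
python3 -m pendant '[{"travel":[0.15,0.14,0],"rot":[0,0,0.1],"fingers":-1},{"travel":[0.3,0.28,0],"rot":[0,0,0.22],"fingers":-1},{"travel":[0.45,0.41,0],"rot":[0,0,0.33],"fingers":-1},{"travel":[0.595,0.551,0],"rot":[0,0,0.429],"fingers":-1},{"travel":[0.595,0.551,0],"rot":[0,0,0.429],"fingers":-1}]'|sed -n 2,3p
python3 -m pendant '[{"travel":[0.19,0.06,0],"rot":[0,0,0.1],"fingers":-1},{"travel":[0.38,0.12,0],"rot":[0,0,0.22],"fingers":-1},{"travel":[0.57,0.18,0],"rot":[0,0,0.33],"fingers":-1},{"travel":[0.775,0.238,0],"rot":[0,0,0.429],"fingers":-1},{"travel":[0.775,0.238,0],"rot":[0,0,0.429],"fingers":-1}]'|sed -n 2,3p
python3 - <<'E'
from h import *
plan([.519,.153,.235,1.03])
E
```

```text
tcp_pos: [0.5384, -0.2302, 0.2276]
orientation: [-0.006, 0.157, 0.988, 0.004]
tcp_pos: [0.5328, -0.1342, 0.2287]
orientation: [-0.006, 0.373, 0.928, 0.002]
tcp_pos: [0.5276, -0.038, 0.2296]
orientation: [-0.006, 0.57, 0.822, 0.0]
tcp_pos: [0.5223, 0.0586, 0.2304]
orientation: [-0.005, 0.738, 0.674, -0.001]
clock 7.6 tcp [0.5223 0.0586 0.2304] head 1.4806 q6 1.617
[ 0.781 -0.098 -0.034] [-0.01  -0.003  0.43 ]
```

```bash
python3 -m pendant '[{"travel":[0.19,-0.03,0],"rot":[0,0,0.1],"fingers":-1},{"travel":[0.38,-0.05,0],"rot":[0,0,0.22],"fingers":-1},{"travel":[0.57,-0.08,-0.03],"rot":[0,0,0.33],"fingers":-1},{"travel":[0.78,-0.1,-0.03],"rot":[-0.008,0,0.43],"fingers":-1},{"travel":[0.78,-0.1,-0.03],"rot":[-0.008,0,0.43],"fingers":-1},{"travel":[0.78,-0.1,-0.03],"rot":[-0.008,0,0.43],"fingers":-1}]'
cat > meas.py <<'E'
from h import *
import sys
s,R=here(); print('clock',s['clock'],'tcp',s['tcp_pos'].round(4),'head',np.arctan2(R[1,0],R[0,0]).round(4),'tilt',R[:,2].round(4),'F',s['wrist_force'].round(1))
zt=s['tcp_pos'][2]-.11 if len(sys.argv)<2 else float(sys.argv[1])
x,y=(s['tcp_pos'][:2] if len(sys.argv)<3 else (.519,.153))
for n in('side','top'):
    im,d=env.read_camera(n); cv2.imwrite(f'pics/{n}_m.png',im); C=cloud(n,d); np.save(f'{n}_dm.npy',d)
    m=(d>0)&(np.hypot(C[...,0]-x,C[...,1]-y)<.11)&(C[...,2]>max(zt-.01,.026))&(C[...,2]<zt+.090)
    f=fit_tee(C[m],[x,y,1.03,zt]); print(n,m.sum(),np.round(f[0],4),f[1].round(4))
E
python3 meas.py
```

```text
clock: 8.2
tcp_pos: [0.5197, 0.1505, 0.2346]
orientation: [-0.0, 0.87, 0.493, 0.0]
wrist_force: [-0.7, -0.2, -8.0]
finger_gap: 0.0516
grip_force: 77.4
clock 8.2 tcp [0.5197 0.1505 0.2346] head 1.0304 tilt [ 1.e-04  8.e-04 -1.e+00] F [-0.7 -0.2 -8. ]
side 638 [0.5193 0.1508 1.0281 0.1205] 0.0011
top 288 [ 0.5208  0.1552 -0.3415  0.1241] 0.0014
```

```bash
python3 -m pendant '[{"travel":[0,0,0.2],"rot":[0,0,0],"fingers":-1},{"travel":[0,0,0.4],"rot":[0,0,0],"fingers":-1},{"travel":[-0.005,0,0.6],"rot":[0,0,0],"fingers":-1},{"travel":[-0.008,0,0.75],"rot":[0,0,0],"fingers":-1},{"travel":[-0.008,0,0.79],"rot":[0,0,0],"fingers":-1},{"travel":[-0.008,0,0.79],"rot":[0,0,0],"fingers":-1}]'
python3 meas.py
python3 - <<'E'
from h import *
# draw recess hypotheses and tee flange model per camera on the current pictures
out=[]
for n,fx,tee in(('side',(.518,.1494),None),('top',(.5205,.1567),None)):
    im=cv2.imread(f'pics/{n}_m.png')
    im=cv2.resize(im,None,fx=4,fy=4,interpolation=cv2.INTER_CUBIC)
    c,s=np.cos(1.03),np.sin(1.03)
    def W(p): return [fx[0]+c*p[0]-s*p[1],fx[1]+s*p[0]+c*p[1],p[2]]
    def line(P,col): cv2.polylines(im,[np.array([np.array(proj(n,W(p)))*4+1.5 for p in P],np.int32)],False,col,1)
    a=np.linspace(0,2*np.pi,60)
    line([(.045*np.cos(t),.045*np.sin(t),.02) for t in a],(0,255,0))
    line([(x,y,.02) for x,y in((-.075,-.075),(.075,-.075),(.075,.075),(-.075,.075),(-.075,-.075))],(255,0,255))
    line([(.045,0,.02),(.24,0,.02)],(0,0,255))
    u,v=np.array(proj(n,(.53,.18,.05)))*4
    out.append(im[int(v)-300:int(v)+300,int(u)-200:int(u)+200])
cv2.imwrite('pics/m1.png',np.hstack(out))
E
```

```text
clock: 8.9
tcp_pos: [0.5193, 0.1495, 0.1402]
orientation: [-0.001, 0.871, 0.491, 0.0]
wrist_force: [0.4, 0.3, -8.3]
finger_gap: 0.0518
grip_force: 77.4
clock 8.9 tcp [0.5193 0.1495 0.1402] head 1.0267 tilt [-0.      0.0017 -1.    ] F [ 0.4  0.3 -8.3]
side 666 [0.5193 0.1503 0.9761 0.0251] 0.0015
top 285 [0.5212 0.1481 3.1531 0.0284] 0.0029
```

View pics/m1.png

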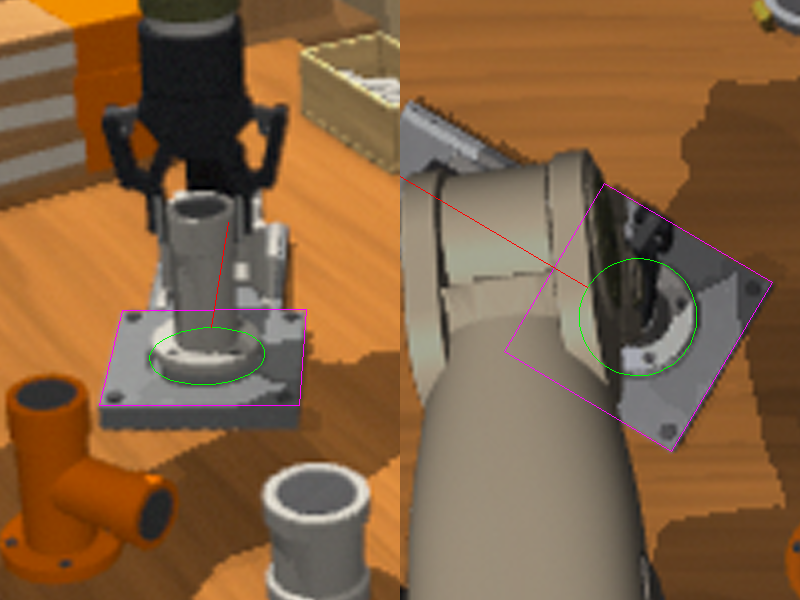

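The block's outline fits in the side view, and the tee's flange hangs centred over the recess circle at about (207,355) in the left half. Lowering with force checks.

```bash
python3 -m pendant '[{"travel":[0,0,0.03],"rot":[0,0,0],"fingers":-1},{"travel":[0,0,0.05],"rot":[0,0,0],"fingers":-1},{"travel":[0,0,0.06],"rot":[0,0,0],"fingers":-1},{"travel":[0,0,0.06],"rot":[0,0,0],"fingers":-1}]' |sed -n 2,4p
python3 -m pendant '[{"travel":[0,0,0.015],"rot":[0,0,0],"fingers":-1},{"travel":[0,0,0.03],"rot":[0,0,0],"fingers":-1},{"travel":[0,0,0.04],"rot":[0,0,0],"fingers":-1},{"travel":[0,0,0.04],"rot":[0,0,0],"fingers":-1}]' |sed -n 2,4p
```

```text
tcp_pos: [0.5196, 0.1505, 0.1337]
orientation: [-0.0, 0.871, 0.491, 0.001]
wrist_force: [-0.5, 0.6, -8.9]
tcp_pos: [0.5196, 0.1504, 0.1287]
orientation: [-0.001, 0.871, 0.491, 0.001]
wrist_force: [0.1, 0.1, -7.6]
```

```bash
for i in 1 2; do python3 -m pendant '[{"travel":[0,0,0.01],"rot":[0,0,0],"fingers":-1},{"travel":[0,0,0.017],"rot":[0,0,0],"fingers":-1},{"travel":[0,0,0.017],"rot":[0,0,0],"fingers":-1}]' |sed -n 2,4p; done
```

```text
tcp_pos: [0.5197, 0.1505, 0.1268]
orientation: [-0.0, 0.871, 0.491, 0.001]
wrist_force: [-0.5, 0.3, -6.9]
tcp_pos: [0.5198, 0.1505, 0.1248]
orientation: [-0.0, 0.871, 0.491, 0.001]
wrist_force: [0.8, -0.4, -8.2]
```

```bash
for i in 1 2; do python3 -m pendant '[{"travel":[0,0,0.006],"rot":[0,0,0],"fingers":-1},{"travel":[0,0,0.012],"rot":[0,0,0],"fingers":-1},{"travel":[0,0,0.012],"rot":[0,0,0],"fingers":-1}]' |sed -n 2,4p; done; python3 meas.py .012
```

```text
tcp_pos: [0.5198, 0.1506, 0.1246]
orientation: [-0.0, 0.871, 0.491, 0.002]
wrist_force: [-4.8, -0.2, 5.1]
tcp_pos: [0.5198, 0.1507, 0.1246]
orientation: [-0.0, 0.871, 0.491, 0.002]
wrist_force: [-8.8, -0.1, 14.7]
clock 11.0 tcp [0.5198 0.1507 0.1246] head 1.0276 tilt [ 0.0039  0.0026 -1.    ] F [-8.8 -0.1 14.7]
side 428 [ 0.5204  0.152   0.9728 -0.0024] 0.0018
top 103 [0.5009 0.1143 0.1121 0.0276] 0.0025
```

Contact came at TCP z 0.1246, which matches the floor (0.012 plus the 0.1126 grasp offset). Relaxing the push, then opening.

```bash
python3 -m pendant '[{"travel":[0,0,-0.01],"rot":[0,0,0],"fingers":-1},{"travel":[0,0,-0.015],"rot":[0,0,0],"fingers":-1},{"travel":[0,0,-0.015],"rot":[0,0,0],"fingers":-1}]' 20 |sed -n 2,6p
python3 -m pendant '[{"travel":[0,0,0],"rot":[0,0,0],"fingers":0.3},{"travel":[0,0,0],"rot":[0,0,0],"fingers":0.5},{"travel":[0,0,0],"rot":[0,0,0],"fingers":0.8},{"travel":[0,0,0],"rot":[0,0,0],"fingers":1},{"travel":[0,0,0],"rot":[0,0,0],"fingers":1},{"travel":[0,0,0],"rot":[0,0,0],"fingers":1}]'
python3 -m pendant '[{"travel":[0,0,-0.2],"rot":[0,0,0],"fingers":1},{"travel":[0,0,-0.5],"rot":[0,0,0],"fingers":1},{"travel":[0,0,-0.8],"rot":[0,0,0],"fingers":1},{"travel":[0,0,-1],"rot":[0,0,0],"fingers":1},{"travel":[0,0,-1],"rot":[0,0,0],"fingers":1}]'
python3 meas.py .012 x
python3 - <<'E'
import cv2
from h import *
s=np.load('side_dm.npy')
d=cv2.imread('pics/side_m.png'); t=cv2.imread('pics/top_m.png')
u,v=map(int,proj('side',(.54,.19,.07))); a=cv2.resize(d[v-60:v+60,u-40:u+40],(400,600),interpolation=3)
u,v=map(int,proj('top',(.54,.19,.07))); b=cv2.resize(t[v-60:v+60,u-40:u+40],(400,600),interpolation=3)
cv2.imwrite('pics/m2.png',np.hstack([a,b]))
E
```

```text
tcp_pos: [0.5199, 0.1506, 0.1247]
orientation: [-0.0, 0.871, 0.491, 0.002]
wrist_force: [-5.5, -0.6, 7.8]
finger_gap: 0.0518
grip_force: 78.9
clock: 12.0
tcp_pos: [0.52, 0.1505, 0.1238]
orientation: [-0.0, 0.871, 0.491, 0.002]
wrist_force: [0.6, -0.3, -0.5]
finger_gap: 0.0854
grip_force: 0.0
clock: 12.5
tcp_pos: [0.5217, 0.1505, 0.248]
orientation: [0.001, 0.871, 0.491, 0.005]
wrist_force: [-0.2, -0.4, 0.2]
finger_gap: 0.0853
grip_force: 0.0
clock 12.5 tcp [0.5217 0.1505 0.248 ] head 1.0274 tilt [ 0.0096  0.0032 -0.9999] F [-0.2 -0.4  0.2]
side 452 [ 5.205e-01  1.518e-01  9.966e-01 -2.000e-04] 0.002
top 132 [0.5018 0.1203 0.4177 0.0275] 0.0057
```

View pics/m2.png

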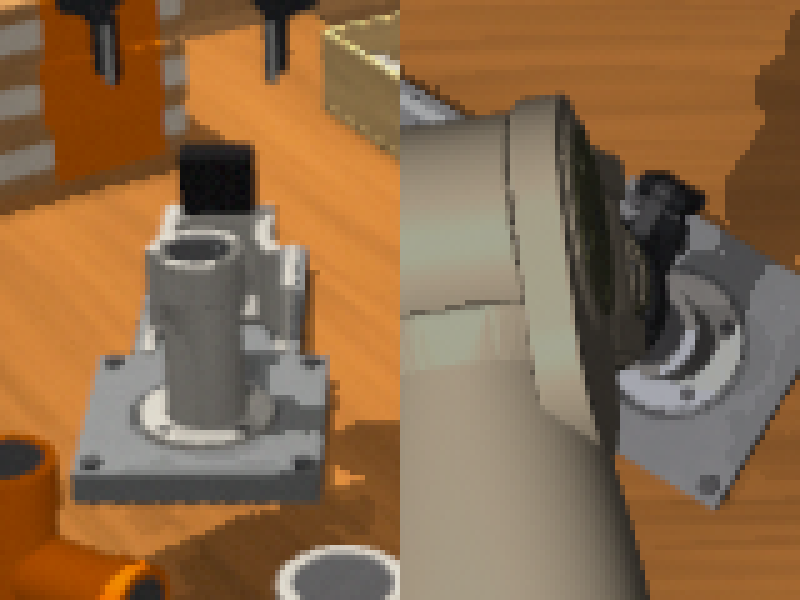

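The tee sits in the recess with the flange inside the rim, at about (205,405) in the left half. I'll clear the view to check its yaw and the saddle.

```bash
for i in 1 2; do python3 -m pendant '[{"travel":[-0.3,0.2,0],"rot":[0,0,0],"fingers":1},{"travel":[-0.65,0.4,0],"rot":[0,0,0],"fingers":1},{"travel":[-1,0.6,0],"rot":[0,0,0],"fingers":1},{"travel":[-1,0.6,0],"rot":[0,0,0],"fingers":1}]' |sed -n 1,2p; done
python3 meas.py .012 x
python3 - <<'E'
from h import *
c,s=np.cos(1.03),np.sin(1.03)
for n,fx in(('side',(.518,.1494)),('top',(.5205,.1567))):
    d=np.load(f'{n}_dm.npy');C=cloud(n,d)-[*fx,0]
    X=c*C[...,0]+s*C[...,1];Y=-s*C[...,0]+c*C[...,1];Z=C[...,2]
    m=(d>0)&(Z>.095)&(Z<.15)&(abs(Y)<.06)&(X>.1)&(X<.23); P=np.c_[X[m],Y[m],Z[m]]
    print(n,'handle',m.sum(),np.percentile(P,[3,50,97],axis=0).round(4))
    m=(d>0)&(Z>.12)&(Z<.145)&(np.hypot(X,Y)<.05); print(n,'collar top',np.median(Z[m]).round(4),((np.percentile(X[m],[2,98])).mean()).round(4),((np.percentile(Y[m],[2,98])).mean()).round(4))
d=cv2.imread('pics/side_m.png'); t=cv2.imread('pics/top_m.png')
u,v=map(int,proj('side',(.54,.19,.07))); a=cv2.resize(d[v-60:v+60,u-40:u+40],(400,600),interpolation=3)
u,v=map(int,proj('top',(.54,.19,.07))); b=cv2.resize(t[v-60:v+60,u-40:u+40],(400,600),interpolation=3)
cv2.imwrite('pics/m3.png',np.hstack([a,b]))
E
```

```text
clock: 13.0
tcp_pos: [0.5183, 0.0056, 0.2416]
clock: 13.4
tcp_pos: [0.5183, -0.134, 0.2414]
clock 13.4 tcp [ 0.5183 -0.134   0.2414] head 1.021 tilt [ 2.0e-04  1.5e-03 -1.0e+00] F [0.3 0.2 0.6]
side 455 [5.202e-01 1.519e-01 9.889e-01 2.000e-04] 0.0019
top 475 [0.5208 0.1563 1.0234 0.0129] 0.0025
side handle 171 [[ 1.467e-01 -2.260e-02  9.610e-02]
 [ 1.532e-01 -1.000e-04  1.161e-01]
 [ 1.673e-01  2.380e-02  1.291e-01]]
side collar top 0.1316 -0.0013 -0.001
top handle 185 [[ 0.1476 -0.0232  0.0994]
 [ 0.1557 -0.0009  0.1289]
 [ 0.1709  0.0224  0.1356]]
top collar top 0.1343 -0.0019 -0.001
```

View pics/m3.png

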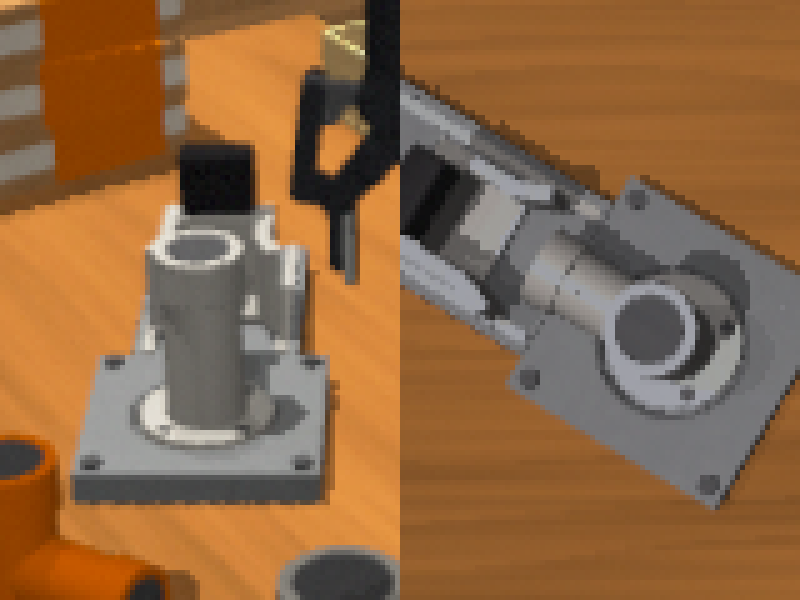

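The tee is seated and its outlet points between the saddle cheeks (mouth at about (535,270) in the right half). The saddle handle is at about x = 0.158, so the joint is near 0.013. Going to the handle, with the fingers closing across its 50 mm width.

```bash
python3 - <<'E'
from h import *
s,R=here();a=s['tcp_pos'];b=np.array([.6016,.2864,.235])
plan(*[[*(a+(b-a)*(i+1)/4),1.03] for i in range(4)],[.6016,.2864,.118,1.03])
E
```

```text
clock 13.5 tcp [ 0.518  -0.1298  0.2417] head 1.025 q6 1.719
[ 0.832 -0.301  0.017] [-0.002 -0.003 -0.005] 
[ 0.833 -0.297  0.014] [0. 0. 0.] 
[ 0.833 -0.297  0.014] [0. 0. 0.] 
[ 0.833 -0.297  0.014] [0. 0. 0.] 
[0.    0.    0.975] [0. 0. 0.]
```

```bash
for i in 1 2 3 4; do python3 -m pendant '[{"travel":[0.25,-0.09,0],"rot":[0,0,0],"fingers":1},{"travel":[0.55,-0.19,0.01],"rot":[0,0,0],"fingers":1},{"travel":[0.833,-0.298,0.015],"rot":[0,0,0],"fingers":1},{"travel":[0.833,-0.298,0.015],"rot":[0,0,0],"fingers":1}]' |sed -n 1,2p; done
python3 -c "
from h import *
plan([.6016,.2864,.16,1.03],[.6016,.2864,.118,1.03])"
```

```text
clock: 13.9
tcp_pos: [0.5392, -0.0198, 0.241]
clock: 14.3
tcp_pos: [0.5603, 0.0833, 0.2394]
clock: 14.7
tcp_pos: [0.5814, 0.1864, 0.2377]
clock: 15.1
tcp_pos: [0.6025, 0.2897, 0.2359]
clock 15.1 tcp [0.6025 0.2897 0.2359] head 1.0318 q6 2.437
[-0.03   0.008  0.633] [-0.    -0.003  0.002] 
[0.   0.   0.35] [0. 0. 0.]
```

```bash
python3 -m pendant '[{"travel":[-0.02,0.01,0.2],"rot":[0,0,0],"fingers":1},{"travel":[-0.03,0.01,0.45],"rot":[0,0,0],"fingers":1},{"travel":[-0.03,0.01,0.63],"rot":[0,0,0],"fingers":1},{"travel":[-0.03,0.01,0.8],"rot":[0,0,0],"fingers":1},{"travel":[-0.03,0.01,0.98],"rot":[0,0,0],"fingers":1},{"travel":[-0.03,0.01,0.98],"rot":[0,0,0],"fingers":1}]' |sed -n 1,4p
python3 -m pendant '[{"travel":[0,0,0],"rot":[0,0,0],"fingers":0.5},{"travel":[0,0,0],"rot":[0,0,0],"fingers":0.2},{"travel":[0,0,0],"rot":[0,0,0],"fingers":-0.3},{"travel":[0,0,0],"rot":[0,0,0],"fingers":-1},{"travel":[0,0,0],"rot":[0,0,0],"fingers":-1},{"travel":[0,0,0],"rot":[0,0,0],"fingers":-1},{"travel":[0,0,0],"rot":[0,0,0],"fingers":-1}]' 40
```

```text
clock: 15.7
tcp_pos: [0.5997, 0.281, 0.1159]
orientation: [-0.001, 0.871, 0.491, -0.002]
wrist_force: [-0.6, 0.6, 0.0]
clock: 16.4
tcp_pos: [0.5989, 0.2857, 0.1222]
orientation: [-0.004, 0.87, 0.493, 0.001]
wrist_force: [-12.2, 5.6, 10.7]
finger_gap: 0.0492
grip_force: 44.8
```

```bash
python3 -m pendant '[{"travel":[-0.05,0,0],"rot":[0,0,0],"fingers":-1},{"travel":[-0.1,0,0],"rot":[0,0,0],"fingers":-1},{"travel":[-0.15,0,0],"rot":[0,0,0],"fingers":-1},{"travel":[-0.2,0,0],"rot":[0,0,0],"fingers":-1},{"travel":[-0.2,0,0],"rot":[0,0,0],"fingers":-1}]' |sed -n 1,6p
python3 -m pendant '[{"travel":[-0.05,0,0],"rot":[0,0,0],"fingers":-1},{"travel":[-0.1,0,0],"rot":[0,0,0],"fingers":-1},{"travel":[-0.15,0,0],"rot":[0,0,0],"fingers":-1},{"travel":[-0.17,0,0],"rot":[0,0,0],"fingers":-1},{"travel":[-0.17,0,0],"rot":[0,0,0],"fingers":-1}]' |sed -n 1,6p
```

```text
clock: 16.9
tcp_pos: [0.5866, 0.2654, 0.1221]
orientation: [-0.004, 0.87, 0.493, 0.001]
wrist_force: [-12.4, 7.9, 10.3]
finger_gap: 0.0493
grip_force: 44.8
clock: 17.4
tcp_pos: [0.5763, 0.2482, 0.1221]
orientation: [-0.004, 0.87, 0.493, 0.001]
wrist_force: [-12.0, 8.0, 11.1]
finger_gap: 0.0492
grip_force: 44.9
```

```bash
for i in 1 2 3; do python3 -m pendant '[{"travel":[-0.015,0,0],"rot":[0,0,0],"fingers":-1},{"travel":[-0.025,0,0],"rot":[0,0,0],"fingers":-1},{"travel":[-0.025,0,0],"rot":[0,0,0],"fingers":-1}]' |sed -n 2,4p;done
```

```text
tcp_pos: [0.575, 0.246, 0.1221]
orientation: [-0.004, 0.87, 0.493, 0.002]
wrist_force: [-10.7, 10.4, 10.4]
tcp_pos: [0.5734, 0.2435, 0.1221]
orientation: [-0.005, 0.87, 0.493, 0.002]
wrist_force: [-11.9, 9.6, 10.1]
tcp_pos: [0.5731, 0.2428, 0.1221]
orientation: [-0.006, 0.87, 0.493, 0.004]
wrist_force: [-7.6, 15.8, 7.3]
```

```bash
python3 -m pendant '[{"travel":[-0.015,0,0],"rot":[0,0,0],"fingers":-1},{"travel":[-0.025,0,0],"rot":[0,0,0],"fingers":-1},{"travel":[-0.025,0,0],"rot":[0,0,0],"fingers":-1}]' |sed -n 2,4p
python3 -m pendant '[{"travel":[0.02,0,0],"rot":[0,0,0],"fingers":-1},{"travel":[0.03,0,0],"rot":[0,0,0],"fingers":-1}]' |sed -n 2,4p
python3 -m pendant '[{"travel":[0,0,0],"rot":[0,0,0],"fingers":0.5},{"travel":[0,0,0],"rot":[0,0,0],"fingers":0.8},{"travel":[0,0,0],"rot":[0,0,0],"fingers":1},{"travel":[0,0,0],"rot":[0,0,0],"fingers":1},{"travel":[0,0,0],"rot":[0,0,0],"fingers":1}]' |sed -n 2,6p
python3 -m pendant '[{"travel":[0,0,-0.2],"rot":[0,0,0],"fingers":1},{"travel":[0,0,-0.5],"rot":[0,0,0],"fingers":1},{"travel":[0,0,-0.8],"rot":[0,0,0],"fingers":1},{"travel":[0,0,-1],"rot":[0,0,0],"fingers":1},{"travel":[0,0,-1],"rot":[0,0,0],"fingers":1}]' |sed -n 1,4p
for i in 1 2 3; do python3 -m pendant '[{"travel":[-0.3,0.2,0],"rot":[0,0,0],"fingers":1},{"travel":[-0.65,0.4,0],"rot":[0,0,0],"fingers":1},{"travel":[-1,0.6,0],"rot":[0,0,0],"fingers":1},{"travel":[-1,0.6,0],"rot":[0,0,0],"fingers":1}]' |sed -n 1,2p; done
python3 - <<'E'
from h import *
c,s=np.cos(1.03),np.sin(1.03); out=[]
for n,fx in(('side',(.518,.1494)),('top',(.5205,.1567))):
    im,d=env.read_camera(n);C=cloud(n,d)-[*fx,0]
    X=c*C[...,0]+s*C[...,1];Y=-s*C[...,0]+c*C[...,1];Z=C[...,2]
    m=(d>0)&(Z>.095)&(Z<.15)&(abs(Y)<.06)&(X>.075)&(X<.23); P=np.c_[X[m],Y[m],Z[m]]
    print(n,'handle',m.sum(),np.percentile(P,[3,50,97],axis=0).round(4))
    m=(d>0)&(Z>.12)&(Z<.145)&(np.hypot(X,Y)<.05); print(n,'collar top',np.median(Z[m]).round(4),((np.percentile(X[m],[2,98])).mean()).round(4),((np.percentile(Y[m],[2,98])).mean()).round(4))
    u,v=map(int,proj(n,(.54,.19,.07))); out.append(cv2.resize(im[v-60:v+60,u-40:u+40],(400,600),interpolation=3))
cv2.imwrite('pics/m4.png',np.hstack(out))
E
```

```text
tcp_pos: [0.5731, 0.2428, 0.1222]
orientation: [-0.007, 0.87, 0.493, 0.006]
wrist_force: [-3.4, 25.1, 3.0]
tcp_pos: [0.5731, 0.2429, 0.1221]
orientation: [-0.005, 0.87, 0.493, 0.003]
wrist_force: [-10.2, 11.8, 11.3]
tcp_pos: [0.5754, 0.2374, 0.1194]
orientation: [-0.0, 0.871, 0.491, 0.002]
wrist_force: [0.1, -0.3, -0.1]
finger_gap: 0.0854
grip_force: 0.0
clock: 19.8
tcp_pos: [0.577, 0.2379, 0.2439]
orientation: [0.001, 0.871, 0.491, 0.005]
wrist_force: [0.8, 0.5, 0.7]
clock: 20.2
tcp_pos: [0.5741, 0.0924, 0.2379]
clock: 20.6
tcp_pos: [0.5739, -0.0471, 0.2376]
clock: 21.0
tcp_pos: [0.5736, -0.1868, 0.2371]
side handle 173 [[ 9.570e-02 -2.250e-02  9.700e-02]
 [ 1.031e-01 -1.000e-04  1.164e-01]
 [ 1.182e-01  2.310e-02  1.297e-01]]
side collar top 0.1315 -0.0013 -0.0011
top handle 185 [[ 9.000e-02 -2.310e-02  9.670e-02]
 [ 1.053e-01  1.000e-04  1.288e-01]
 [ 1.209e-01  2.250e-02  1.356e-01]]
top collar top 0.1342 -0.002 -0.0011
```

View pics/m4.png

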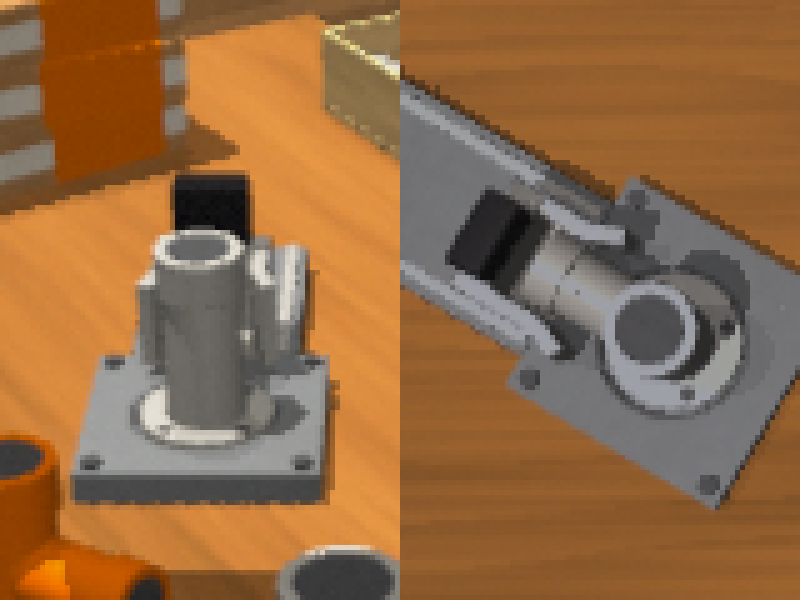

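The saddle now straddles the outlet. Its handle is centred about 109–111 mm from the recess's centre, which is fully home, and a firm push met a hard stop. The tee is unmoved and the arm is clear.

```bash
python3 -c "
from workcell import env
print(env.hand_in())"
```

```text
the job is handed in; nothing more can be done
None
```

I handed the job in at about 21 s. By my measurements the grey tee stands released in the recess with its outlet along the index line and the saddle fully home; the hand-in gave no verdict.

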